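# Serve the round bun with the tongs

### The arm

A 6-joint arm with a two-finger parallel gripper is mounted at the origin on the work surface. World frame = base frame: x ahead of the robot, y to its left, z up, the work surface at z = 0. Lengths are in m, angles in rad, forces in N, time in s.
With the tool pointing down it reaches from about 0.35 to 0.975 m from the base axis. Payload 4.9 kg.
Tool frame: the origin (TCP) lies on the centre line of the jaws, within the pads' length; the fingertips stand 8 mm ahead of it and the grasp point (between the pads) lies 11 mm behind it; z points along the fingers, y is the direction in which the jaws open and shut (so a half turn about z gives the same grasp; the last joint's range is limited). The gripper opens to 85 mm and grips with 20 to 120 N. Pads are 22 mm wide; open, the fingers measure 114 mm over their backs; the gripper's body (76 mm by 85 mm) begins 54 mm behind the grasp point. The pads swing forward as they close: fully open they stand 13 mm farther back than shut.
Start: joints at [1.208, 0.053, 1.613, -0, 1.476, -0.119], TCP at [0.151, 0.607, 0.239] pointing down, gripper open.
Joint ranges: [-3.01, 3.01], [-1.01, 2.22], [0.06, 2.58], [-1.02, 4.17], [0.09, 2.62], [-3.14, 3.14]. Speed limits (rad/s): [2.57, 2.57, 3.14, 3.14, 3.14, 3.14].

### API

Orientations are given as a rotation vector (axis times angle).
In Python, from station import get_obs, get_image, calibration, finish_job gives the robot as it stands. The module is installed in compiled form; this text tells all that it offers.
- The arm moves only by the shell command python3 -m jog 'ROWS' [FORCE]. ROWS is JSON, a list of rows, each a list of 7 numbers: the shift along the tool's x, y, z in cm, then the turn, a rotation vector about the tool's x, y, z in rad, then the closure in counts, from 0 (fully open) to 255 (shut). In form: [[dx, dy, dz, ax, ay, az, jaw], ...]. A call has 1 to 8 rows; each row is the pose to reach, as a shift and turn from the pose measured when the call began, along the tool's axes at that moment; what a row does not reach only later rows make up. A row lasts 1/12 s, in which the tool goes at most 41.7 mm and 7.16 degrees, less where a joint would pass 70% of its speed; a pose out of reach is approached as far as the arm can. A call with a gripper value outside its range is refused whole. The fingers move at their own pace and stop on an object; FORCE is the grip in N (left out, the last holds). Time passes only in rows, so rows that repeat a pose let the fingers close. It gives the time, the measured TCP pose, the force and the opening at its end, in the units of the state.
- get_obs(): the state, without advancing time (a new reading comes with each control period).
- get_image(name): name is "side" or "top"; returns the picture (420x560x3 uint8, red, green, blue); there is no depth.
- calibration(name): a dict with "vfov" (degrees; the focal length in pixels is half the picture's height over the tangent of half this angle, whatever the lens; pixels are square), "cx", "cy" (the principal point, pixels), "R" (3x3) and "t" (3): a world point X has camera coordinates R X + t. Camera axes: x right, y down, z forward; pixel columns grow to the right and rows downward; lengths in m; the calibration is good to about 2 mm. A picture is of the moment at which its call begins. calibration takes no time and is no camera call.
- finish_job(): hands the job in, once; it reports no verdict.
The state is a dict: "t": time; "q": joint angles; "dq": joint speeds; "effort": joint torques, N m; "tool_pos": TCP position; "tool_rot": TCP orientation; "contact_force": force on the tool from outside, world axes, zero at the start; "wrist_torque": the same for the moment, N m; "opening": finger opening in m.
Only numpy, scipy, OpenCV 4.12 (cv2) and the standard library are available. Lean on these libraries where they do the work, as an engineer would, in place of code of your own. Each camera call takes 0.05 s, during which the arm holds its last target. There are 200 camera calls.

### The job

Turn the pastry carousel by one click so that the round domed bun comes to rest at the serving place in front, at the gap in the wire guard. Then take the tongs out of their caddy, close them on the bun and lift it a hand's breadth above the guard, touching the bun with the tongs only and leaving the carousel clicked in there, the other pastries on it and the things on the counter where they are. Finish while still holding the bun up in the tongs, steady; do not put it down or let go.

Things in the scene. Friction and masses are not known exactly. Their poses are not given: they have to be found in the camera images.
- carousel: Fixed base of the pastry carousel, a steel plate 272 mm across; origin on the turning axis at counter height, z up; its -x axis points to the serving place in front (dark bar on the base's edge). On it a white turntable, 240 mm across, top 30 mm above the counter, with six places (paper discs) 60 deg apart, 85 mm from the axis; the front one starts empty.
- guard (a point): Top of the wire guard at the axis, 93 mm above the counter (wires 6 mm thick). It rings the carousel 128 mm from the axis, with one spoke from 46 to 128 mm from the axis over each of the five places other than the serving place, and an inner ring at 46 mm; open in front, 50 deg to either side. Fixed to the base.
- turntable (a joint): Turntable angle, rad; 0 at the start, grows anticlockwise seen from above, range -2.3 to 2.3. A sprung detent clicks in every 1.047 rad (60 deg); it pulls in from about 0.06 rad off and takes about 0.1 N m to leave. +1.047 brings the place beside the front on the carousel's +y side to the serving place, -1.047 the one on its -y side.
- knob_grip (a point): Middle of the black knob bar on the turntable's spindle, on the turning axis, 135 mm above the counter; turns with the turntable. The bar is 64 mm long along this frame's x, 16 mm thick along y, from 115 to 151 mm above the counter; grip it from above across its thickness. Below it are the 12 mm spindle and the guard.
- serving_place (a point): Where the bun's centre stands when at the serving place (47 mm above the counter, 85 mm in front of the axis). Fixed to the base.
- bun_center (a point): Centre of the bun to be served: baked brown, round, domed top, 38 mm in diameter, 34.5 mm tall, sides upright from 4 to 21 mm above its underside; point 17 mm above its underside; about 40 g. It starts at one of the two places beside the front one.
- cake_center (a point): Centre of the square cake, 36 x 36 x 26 mm, same baked colour, at the other place beside the front one; stays on the carousel.
- cookie_mid (a point): Centre of the flat round biscuit, 54 mm across, 12 mm thick, at one of the rear places; stays on the carousel.
- bar_mid (a point): Centre of the oblong cake 50 x 22 x 20 mm, at one of the rear places; stays on the carousel.
- doughnut_mid (a point): Centre of the ring-shaped doughnut, 54 mm across, 18 mm tall, at one of the rear places; stays on the carousel.
- caddy: Fixed dark steel caddy in which the tongs stand: upright narrow open box, outside 34 mm along x, 94 mm along y, 58 mm high, walls and floor 3 mm, on a foot plate 75 x 130 x 3 mm; origin at the centre of its underside.
- tongs_grip (a point): Grip point of the steel tongs (165 mm long, 90 g, standing tips down): midway between the two black handle scales, 38 mm below the top, 127 mm above the tips' lower ends. Its z is up along the tongs; the arms lie at +y and -y and close along y. Scales: 20 mm wide (x), from 24 mm above to 28 mm below this point, leaning out 0.07 rad downwards when open.
- tongs_top (a point): Top of the tongs, where the 22 mm wide bridge joins the arms. Open, they measure 43 mm over the scales at tongs_grip (40 at the scales' upper, 46 at their lower end); shut on the bun about 36. A spring opens them: each scale takes 3.5 N to begin closing, 5.5 N on the bun. Squeezed 2 to 4 mm they hang firmly in the fingers, still open.
- tongs_tip (a point): Middle between the tip pads of the tongs, 114 mm below tongs_grip, 13 mm above the tips' lower ends. Pads 18 mm wide (x), 26 mm tall, 3 mm thick; open, 69 mm apart inside and 79 mm over their outsides.
- tong_left (a joint): How far each arm of the tongs is closed, rad: 0 open, 0.107 on the bun, 0.2 shut. The arms move alike; the gap between the pads is about 69 - 294 x value, in mm; each scale moves in by 33 x value, in mm, at tongs_grip.
- tea_cup: Bystander on the counter: clear cup, 90 mm across, 130 mm tall; origin on its underside; leave it alone.
- syrup: Bystander on the counter: bottle, 64 mm across, 170 mm tall; origin on its underside; leave it alone.
- jug: Bystander on the counter: clear jug with handle, 100 mm across, 120 mm tall; origin on its underside; leave it alone.
- topping_jar: Bystander on the counter: jar, 76 mm across, 90 mm tall; origin on its underside; leave it alone.
- shaker: Bystander on the counter: steel shaker, 86 mm across, 180 mm tall; origin on its underside; leave it alone.
- bar_spoon: Bystander on the counter: steel spoon 180 mm long; origin on its underside; leave it alone.
There are look-alikes about, which are no part of the job. Leave any blue look-alike of the part that bears cake_center alone.

How it is judged:
By the outcome, as a careful person would: the job done as asked, in the order asked, and still so for the second after the job is handed in, while the arm keeps its last pose, push and grip.
It also fails if it takes over 58 s, if anything falls off the work surface, if the arm or the gripper's body presses on something with over 40 N, if the wrist force passes 120 N, or if a joint passes its speed limit or range.

## Working session

There is one attempt and no reset: what is moved stays moved. The work goes in short steps, Python scripts to look and compute and a shell command to move; the robot and the scene stay as the last step left them, time stands still between calls to the robot, and variables do not carry over. Pictures are saved under pics/ and viewed, about 8 in all and at most 12, crops included, and the job is handed in when it is done.

```bash
mkdir -p pics; cat > h.py <<'E'
import numpy as np, cv2
from station import get_obs,get_image,calibration
from scipy.spatial.transform import Rotation as Ro
def K(n):
    c=calibration(n); f=210/np.tan(np.radians(c['vfov'])/2); return f,c['cx'],c['cy'],np.array(c['R']),np.array(c['t'])
def ray(n,u,v):
    f,cx,cy,R,t=K(n); d=R.T@np.array([(u-cx)/f,(v-cy)/f,1]); return -R.T@t,d
def plane(n,u,v,z):
    o,d=ray(n,u,v); return o+d*(z-o[2])/d[2]
def proj(n,X):
    f,cx,cy,R,t=K(n); p=R@np.array(X)+t; return np.array([cx+f*p[0]/p[2],cy+f*p[1]/p[2]])
def tri(u1,u2):
    o1,d1=ray('side',*u1);o2,d2=ray('top',*u2)
    s=np.linalg.lstsq(np.c_[d1,-d2],o2-o1,rcond=None)[0]; a=o1+d1*s[0];b=o2+d2*s[1]; return (a+b)/2,np.linalg.norm(a-b)
def snap(n,f,crop=None,k=1):
    im=get_image(n)[:,:,::-1]; cv2.imwrite('pics/raw_'+f,im)
    if crop: x0,y0,x1,y1=crop; im=im[y0:y1,x0:x1]
    cv2.imwrite('pics/'+f,cv2.resize(im,None,fx=k,fy=k,interpolation=cv2.INTER_CUBIC))
E
python3 - <<'E'
from h import *
snap('top','t0.png');snap('side','s0.png')
for n in('top','side'):
    f,cx,cy,R,t=K(n);print(n,f,cx,cy,R.round(3).tolist(),(-R.T@t).round(3))
o=get_obs();print(o['tool_rot'],Ro.from_rotvec(o['tool_rot']).as_matrix().round(3),o['tool_pos'],o['t'],o['opening'],o['contact_force'])
E
```

```text
top 392.3473005887923 272.4937859258319 208.7938912040916 [[-0.017, -1.0, -0.007], [-0.99, 0.018, -0.141], [0.141, 0.004, -0.99]] [ 0.381 -0.02   1.285]
side 532.7923941438643 278.48201520706925 205.13284786059572 [[0.769, -0.639, -0.003], [-0.466, -0.557, -0.687], [0.438, 0.53, -0.727]] [-0.076 -0.749  1.141]
[-3.81914798e-01 -3.11783261e+00  2.91533572e-03] [[-0.97   0.241 -0.001]
 [ 0.241  0.97  -0.002]
 [ 0.    -0.002 -1.   ]] [0.15065796 0.606003   0.23815527] 0.1 0.08536088803716253 [ 0.17340277 -1.06065565  0.52877189]
```

View pics/t0.png

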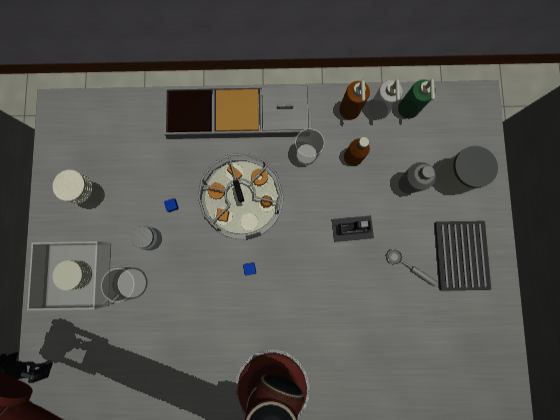

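View pics/s0.png

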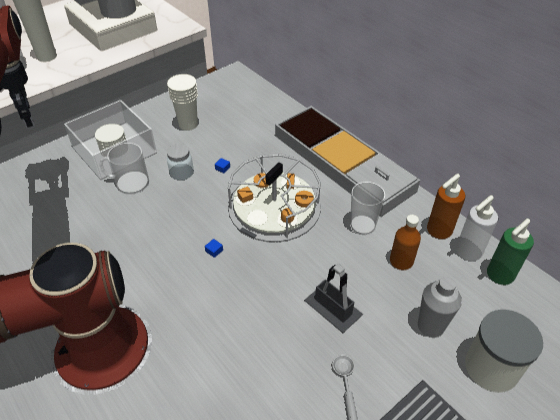

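The top view shows the carousel at about (242,195) with its front bar near (253,236), and the caddy at about (352,228). Blue cubes at (171,205) and (250,269) are the look-alikes. Next I'll make close crops.

```bash
python3 - <<'E'
from h import *
t=cv2.imread('pics/raw_t0.png');s=cv2.imread('pics/raw_s0.png')
def c(im,x,y,w,h,k): return cv2.resize(im[y:y+h,x:x+w],(int(w*k),int(h*k)),interpolation=cv2.INTER_CUBIC)
a=c(t,195,148,95,95,4);b=c(s,222,145,105,100,4)[:380,:]
d=c(t,325,205,55,42,4);e=c(s,295,255,75,80,2.6)
W=np.zeros((600,800,3),np.uint8);W[:380,:380]=a;W[:380,380:800]=b;W[390:390+d.shape[0],:d.shape[1]]=d;W[390:390+e.shape[0],380:380+e.shape[1]]=e
cv2.imwrite('pics/c0.png',W)
E
```

```text
(no output)
```

View pics/c0.png

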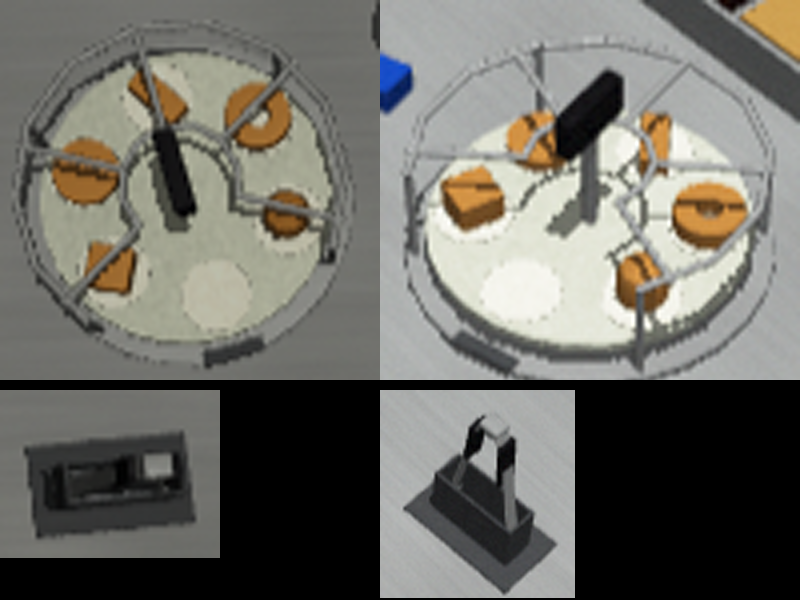

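The bun (round, domed) is at crop (285,213), which is top-view (266,201), on the carousel's -y side. Similar-coloured things are the square cake at (222,215), the flat biscuit at (216,190), the bar at (234,171), the doughnut at (260,177), and the blue cubes, which are decoys. I need to turn it clockwise (-1.047). Now I'll measure.

```bash
cat > m.py <<'E'
from h import *
from scipy.optimize import least_squares
t=cv2.imread('pics/raw_t0.png').astype(int);s=cv2.imread('pics/raw_s0.png').astype(int)
def circ(P):
    f=lambda p:np.hypot(*(P-p[:2]).T)-p[2]
    r=least_squares(f,[*P.mean(0),.12],loss='soft_l1',f_scale=.002);return r.x
def big(m,k=0):
    m=m.astype(np.uint8)*255
    cs=cv2.findContours(m,cv2.RETR_EXTERNAL,cv2.CHAIN_APPROX_NONE)[0];return sorted(cs,key=cv2.contourArea)[::-1]
def roi(im,b):
    m=np.zeros(im.shape[:2],bool);m[b[1]:b[3],b[0]:b[2]]=1;return m
for n,im,b in(('top',t,(195,148,290,243)),('side',s,(222,145,327,245))):
    warm=(im.min(2)>130)&(im[:,:,2]-im[:,:,0]>8)
    m=cv2.morphologyEx((warm&roi(im,b)).astype(np.uint8),cv2.MORPH_CLOSE,np.ones((7,7)))
    c=big(m)[0];h=cv2.convexHull(c)[:,0]
    P=np.array([plane(n,u,v,.03)[:2] for u,v in h]);print(n,'turntable',circ(P).round(4),len(P))
    o=(im[:,:,2]>110)&(im[:,:,2]-im[:,:,0]>70)&roi(im,b)
    for c in big(cv2.morphologyEx(o.astype(np.uint8),cv2.MORPH_CLOSE,np.ones((3,3))))[:6]:
        M=cv2.moments(c)
        if M['m00']>15:
            u=M['m10']/M['m00'],M['m01']/M['m00'];print(' pastry',np.round(u,1),plane(n,*u,.045).round(4),M['m00'])
# knob top
k=(t.max(2)<45)&roi(t,(228,172,252,206));c=big(k)[0];r=cv2.minAreaRect(c);print('knob',r)
bx=cv2.boxPoints(r);print(np.array([plane('top',*p,.151)[:2] for p in bx]).round(4))
# front bar
k=(t.max(2)<75)&roi(t,(243,230,265,242));c=big(k)[0];M=cv2.moments(c);u=M['m10']/M['m00'],M['m01']/M['m00'];print('bar',u,M['m00'],plane('top',*u,.008))
# foot plate
k=(t.max(2)<95)&roi(t,(325,205,385,250));c=big(k)[0];r=cv2.minAreaRect(c);bx=cv2.boxPoints(r)
P=np.array([plane('top',*p,.003)[:2] for p in bx]);print('foot',P.round(4),P.mean(0),np.linalg.norm(np.diff(P,axis=0),axis=1))
# bridge
k=(t.min(2)>110)&roi(t,(352,214,374,236));c=big(k)[0];r=cv2.minAreaRect(c);print('bridge top',r)
bx=cv2.boxPoints(r);P=np.array([plane('top',*p,.168)[:2] for p in bx]);print(P.round(4),P.mean(0))
d=s[260:300,325:350].min(2)
k=(s.min(2)>150)&roi(s,(327,258,350,275));c=big(k)[0];r2=cv2.minAreaRect(c);print('bridge side',r2,plane('side',*r2[0],.168))
print(tri(r2[0],r[0]))
E
python3 m.py
```

```text
top turntable [0.602  0.0869 0.1179] 32
 pastry [216.  190.5] [0.6209 0.1657 0.045 ] 169.0
 pastry [259.4 176.5] [0.6642 0.0255 0.045 ] 99.5
 pastry [221.9 214.5] [0.5425 0.1469 0.045 ] 69.0
 pastry [237. 173.] [0.6773 0.0978 0.045 ] 29.0
side turntable [0.5968 0.0859 0.1193] 31
 pastry [304.  197.3] [0.6597 0.0263 0.045 ] 183.0
 pastry [245.2 193.3] [0.5403 0.1475 0.045 ] 120.0
 pastry [321.1 150.3] [0.8374 0.1457 0.045 ] 112.0
 pastry [260.  178.9] [0.6103 0.167  0.045 ] 101.5
 pastry [290.1 178.7] [0.6794 0.1106 0.045 ] 56.5
 pastry [285.8 212.4] [0.5818 0.0148 0.045 ] 54.5
knob ((238.09547424316406, 190.60787963867188), (21.579246520996094, 5.668578147888184), 75.0685806274414)
[[0.6282 0.1011]
 [0.6323 0.0849]
 [0.5696 0.0689]
 [0.5656 0.085 ]]
bar (252.72380952380948, 235.72380952380948) 35.0 [0.47588087 0.05121914 0.008     ]
foot [[ 0.5288 -0.2056]
 [ 0.5391 -0.3391]
 [ 0.4622 -0.3423]
 [ 0.452  -0.2099]] [ 0.49552352 -0.27422368] [0.13391859 0.07693446 0.1327894 ]
bridge top ((364.0, 224.0), (4.0, 6.0), 90.0)
[[ 0.4977 -0.2677]
 [ 0.4974 -0.2848]
 [ 0.4859 -0.2842]
 [ 0.4862 -0.2671]] [ 0.49180894 -0.27595377]
bridge side ((338.0, 266.0), (16.0, 22.0), 90.0) [ 0.49183974 -0.27266144  0.168     ]
(array([ 0.49074059, -0.27467142,  0.1712951 ]), np.float64(0.0017740814659822188))
```

```bash
cat > g.py <<'E'
# python3 g.py x y z yaw_of_tool_y(deg): shift and turn to type in
from h import *;import sys
x,y,z,a=map(float,sys.argv[1:5]);o=get_obs();p=np.array(o['tool_pos']);R=Ro.from_rotvec(o['tool_rot']).as_matrix()
yt=np.array([np.cos(np.radians(a)),np.sin(np.radians(a)),0]);zt=np.array([0,0,-1.]);T=np.c_[np.cross(yt,zt),yt,zt]
print('cm',(R.T@([x,y,z]-p)*100).round(2),'rot',Ro.from_matrix(R.T@T).as_rotvec().round(3),'t',o['t'],'pos',p.round(4),'yaw',np.degrees(np.arctan2(R[1,1],R[0,1])).round(1),'F',np.round(o['contact_force'],1),'op',round(o['opening']*1e3,1),'q',np.round(o['q'],2))
E
python3 g.py .600 .0865 .238 105
python3 -m jog '[[-56.1,-39.6,0,0,0,-0.5,0],[-56.1,-39.6,0,0,0,-0.5,0],[-56.1,-39.6,0,0,0,-0.5,0],[-56.1,-39.6,0,0,0,-0.5,0],[-56.1,-39.6,0,0,0,-0.5,0],[-56.1,-39.6,0,0,0,-0.5,0],[-56.1,-39.6,0,0,0,-0.5,0],[-56.1,-39.6,0,0,0,-0.5,0]]' 40
python3 g.py .600 .0865 .238 105
```

```text
cm [-56.14 -39.57   0.08] rot [-0.002 -0.001 -0.506] t 0.1 pos [0.1507 0.606  0.2382] yaw 76.0 F [ 0.2 -1.1  0.5] op 85.4 q [ 1.21  0.05  1.61 -0.    1.48 -0.12]
t: 0.77
tool_pos: [0.3644, 0.358, 0.2387]
tool_rot: [0.402, -3.115, 0.003]
contact_force: [-0.5, 0.2, -0.6]
opening: 0.0854
cm [-15.9  -32.24   0.1 ] rot [-0.002 -0.001 -0.005] t 0.7667 pos [0.3644 0.358  0.2387] yaw 104.7 F [-0.5  0.2 -0.6] op 85.4 q [ 0.63 -0.22  1.87 -0.    1.49 -1.2 ]
```

```bash
python3 -m jog '[[-15.9,-32.2,0,0,0,0,0],[-15.9,-32.2,0,0,0,0,0],[-15.9,-32.2,0,0,0,0,0],[-15.9,-32.2,0,0,0,0,0],[-15.9,-32.2,0,0,0,0,0],[-15.9,-32.2,0,0,0,0,0],[-15.9,-32.2,0,0,0,0,0],[-15.9,-32.2,0,0,0,0,0]]'
python3 -m jog '[[0,0,0,0,0,0,0],[0,0,0,0,0,0,0],[0,0,0,0,0,0,0]]' >/dev/null
python3 g.py .600 .0865 .126 105
python3 -c "
from h import *
snap('side','s1.png',(200,100,340,250),4);snap('top','t1.png')"
```

```text
t: 1.43
tool_pos: [0.5827, 0.1058, 0.2385]
tool_rot: [0.401, -3.114, 0.003]
contact_force: [0.8, 1.0, 1.2]
opening: 0.0856
cm [-1.27 -2.31 11.17] rot [-0.001 -0.004 -0.006] t 1.6833 pos [0.5822 0.1058 0.2377] yaw 104.6 F [-0.2 -0.4 -0.6] op 85.2 q [ 0.05 -0.02  1.69 -0.    1.48 -1.77]
```

View pics/s1.png

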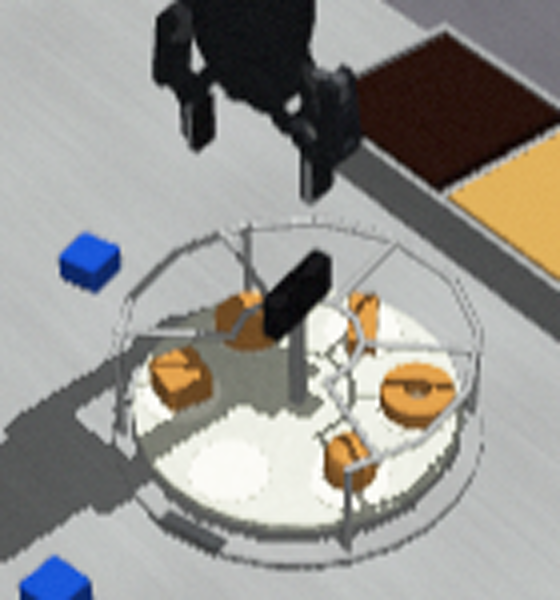

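The open gripper stands over the knob, at side crop (250,150), with the jaws across the bar at (298,290). Nothing has been moved. Next I'll centre it and go down.

```bash
python3 -m jog '[[-1.2,-2.3,0,0,0,0,0],[-1.2,-2.3,0,0,0,0,0],[-1.2,-2.3,3,0,0,0,0],[-1.2,-2.3,6,0,0,0,0],[-1.2,-2.3,8,0,0,0,0],[-1.2,-2.3,10,0,0,0,0],[-1.2,-2.3,11.2,0,0,0,0],[-1.2,-2.3,11.2,0,0,0,0]]'
python3 g.py .599 .0862 .126 105
```

```text
t: 2.45
tool_pos: [0.5963, 0.0885, 0.1227]
tool_rot: [0.405, -3.107, 0.001]
contact_force: [0.6, 0.2, -1.3]
opening: 0.0855
cm [-0.2  -0.29 -0.33] rot [ 0.001 -0.009 -0.003] t 2.45 pos [0.5963 0.0885 0.1227] yaw 104.8 F [ 0.6  0.2 -1.3] op 85.5 q [ 0.02  0.1   1.76 -0.    1.29 -1.8 ]
```

```bash
python3 -m jog '[[-0.2,-0.3,-0.3,0,0,0,0],[-0.2,-0.3,-0.3,0,0,0,100],[-0.2,-0.3,-0.3,0,0,0,150],[-0.2,-0.3,-0.3,0,0,0,180],[-0.2,-0.3,-0.3,0,0,0,190],[-0.2,-0.3,-0.3,0,0,0,200],[-0.2,-0.3,-0.3,0,0,0,215],[-0.2,-0.3,-0.3,0,0,0,225]]' 40
python3 g.py .599 .0862 .126 105
python3 -m jog '[[0,0,0,0,0,0,240],[0,0,0,0,0,0,240],[0,0,0,0,0,0,240],[0,0,0,0,0,0,240]]' 40
python3 g.py .599 .0862 .126 105
```

```text
t: 3.12
tool_pos: [0.5988, 0.0882, 0.1265]
tool_rot: [0.407, -3.106, -0.005]
contact_force: [-2.5, 7.9, 3.9]
opening: 0.0154
cm [ 0.03 -0.2   0.05] rot [ 0.005 -0.008 -0.001] t 3.1167 pos [0.5988 0.0882 0.1265] yaw 104.9 F [-2.5  7.9  3.9] op 15.4 q [ 0.02  0.11  1.75  0.    1.29 -1.81]
t: 3.45
tool_pos: [0.5987, 0.0882, 0.1265]
tool_rot: [0.408, -3.106, -0.006]
contact_force: [0.2, 1.9, 0.6]
opening: 0.0154
cm [ 0.03 -0.2   0.05] rot [ 0.005 -0.008 -0.001] t 3.45 pos [0.5987 0.0882 0.1265] yaw 104.9 F [0.2 1.9 0.6] op 15.4 q [ 0.02  0.11  1.75  0.    1.29 -1.81]
```

```bash
python3 -m jog '[[0,0,0,0,0,0.03,240],[0,0,0,0,0,0.09,240],[0,0,0,0,0,0.15,240],[0,0,0,0,0,0.22,240],[0,0,0,0,0,0.29,240],[0,0,0,0,0,0.36,240],[0,0,0,0,0,0.43,240],[0,0,0,0,0,0.5,240]]' 60
python3 g.py .5987 .0882 .1265 44.9
python3 -c "
from h import *
snap('side','s2.png',(200,100,340,250),4)"
```

```text
t: 4.12
tool_pos: [0.5987, 0.0891, 0.1265]
tool_rot: [-0.38, -3.109, -0.006]
contact_force: [0.2, 3.7, 0.1]
opening: 0.0153
cm [-0.02 -0.08  0.  ] rot [-0.    -0.01   0.544] t 4.1167 pos [0.5987 0.0891 0.1265] yaw 76.0 F [0.2 3.7 0.1] op 15.3 q [ 0.02  0.11  1.75  0.01  1.29 -1.31]
```

View pics/s2.png

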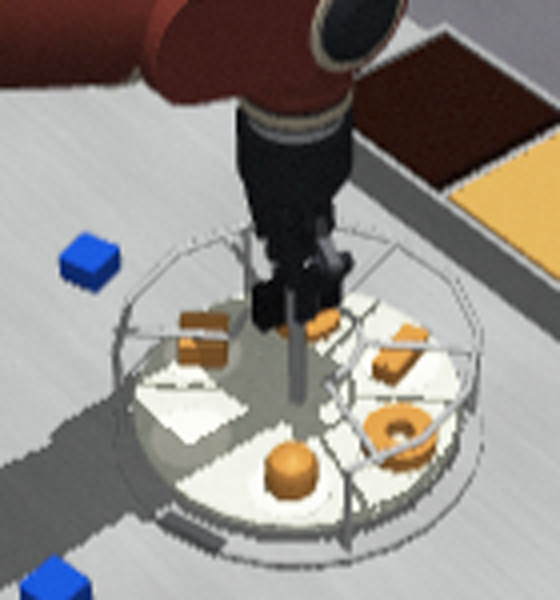

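The bun is clear of the spoke at crop (292,470) and moving towards the front bar at (192,535). It is indeed the domed one. I'll finish the click.

```bash
python3 -m jog '[[0,0,0,0,0,0.06,240],[0,0,0,0,0,0.13,240],[0,0,0,0,0,0.2,240],[0,0,0,0,0,0.27,240],[0,0,0,0,0,0.34,240],[0,0,0,0,0,0.41,240],[0,0,0,0,0,0.48,240],[0,0,0,0,0,0.52,240]]' 60
python3 -m jog '[[0,0,0,0,0,0.02,240],[0,0,0,0,0,0.03,240],[0,0,0,0,0,0.03,240]]' 60
python3 g.py .5987 .0882 .1265 44.9
```

```text
t: 4.83
tool_pos: [0.599, 0.0899, 0.1265]
tool_rot: [-1.173, -2.904, -0.005]
contact_force: [0.5, 4.5, -1.7]
opening: 0.0152
t: 5.08
tool_pos: [0.599, 0.09, 0.1265]
tool_rot: [-1.217, -2.885, -0.006]
contact_force: [-0.1, 2.2, 0.3]
opening: 0.0152
cm [-0.11 -0.15  0.  ] rot [-0.001 -0.011 -0.011] t 5.0833 pos [0.599  0.09   0.1265] yaw 44.3 F [-0.1  2.2  0.3] op 15.2 q [ 0.02  0.11  1.75  0.01  1.29 -0.75]
```

```bash
python3 -m jog '[[0,0,0,0,0,0.01,200],[0,0,0,0,0,0.01,170],[0,0,0,0,0,0.01,140],[0,0,0,0,0,0.01,140],[0,0,-1,0,0,0.01,120],[0,0,-4,0,0,0.01,100],[0,0,-8,0,0,0.01,60],[0,0,-12,0,0,0.01,0]]' 30
python3 g.py .4925 -.2745 .25 94.4
```

```text
t: 5.75
tool_pos: [0.5991, 0.089, 0.2473]
tool_rot: [-1.23, -2.877, -0.004]
contact_force: [1.4, -0.1, -0.4]
opening: 0.0742
cm [-18.91 -32.82  -0.42] rot [ 0.003 -0.013 -0.885] t 5.75 pos [0.5991 0.089  0.2473] yaw 43.7 F [ 1.4 -0.1 -0.4] op 74.2 q [ 0.02  0.01  1.64  0.01  1.5  -0.74]
```

```bash
python3 -m jog '[[-18.9,-32.8,-0.4,0,0,-0.885,0],[-18.9,-32.8,-0.4,0,0,-0.885,0],[-18.9,-32.8,-0.4,0,0,-0.885,0],[-18.9,-32.8,-0.4,0,0,-0.885,0],[-18.9,-32.8,-0.4,0,0,-0.885,0],[-18.9,-32.8,-0.4,0,0,-0.885,0],[-18.9,-32.8,-0.4,0,0,-0.885,0],[-18.9,-32.8,-0.4,0,0,-0.885,0]]'
python3 g.py .4925 -.2745 .25 94.4
cat > v.py <<'E'
import sys
from h import *
n=sys.argv[1]
t=get_image('top')[:,:,::-1];s=get_image('side')[:,:,::-1];cv2.imwrite(f'pics/raw_t{n}.png',t);cv2.imwrite(f'pics/raw_s{n}.png',s)
b=list(map(int,sys.argv[2:]))
f=lambda im,b:cv2.resize(im[b[1]:b[1]+b[3],b[0]:b[0]+b[2]],(400,400*b[3]//b[2]),interpolation=cv2.INTER_CUBIC)
a,c=f(t,b[:4]),f(s,b[4:]);h=max(len(a),len(c));W=np.zeros((h,800,3),np.uint8);W[:len(a),:400]=a;W[:len(c),400:]=c
cv2.imwrite(f'pics/v{n}.png',W)
E
python3 v.py 3 195 145 100 100 220 140 110 110
```

```text
t: 6.42
tool_pos: [0.5111, -0.2118, 0.2506]
tool_rot: [0.129, -3.13, -0.011]
contact_force: [0.8, -0.3, -0.1]
opening: 0.0853
cm [ 2.37 -6.1   0.03] rot [ 0.007 -0.008  0.006] t 6.4167 pos [ 0.5111 -0.2118  0.2506] yaw 94.7 F [ 0.8 -0.3 -0.1] op 85.3 q [-0.53 -0.12  1.76  0.    1.51 -2.18]
```

View pics/v3.png

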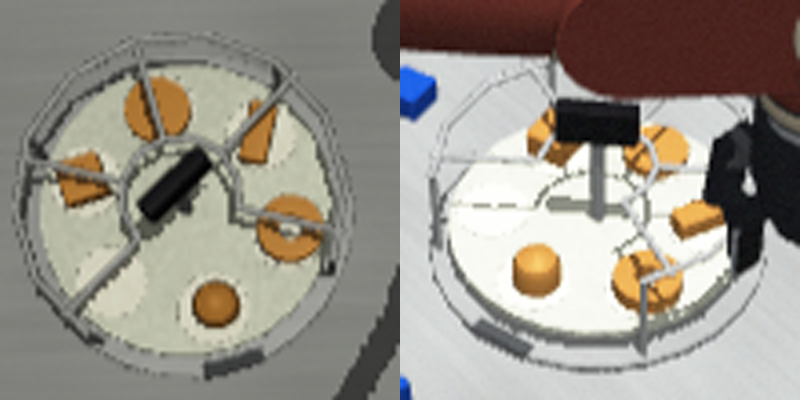

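The domed bun stands at the front place, at top crop (216,304) and side crop (537,270), and the other pastries are still on their discs. I'll measure the bun and the knob angle.

```bash
python3 - <<'E'
from h import *
t=cv2.imread('pics/raw_t3.png').astype(int);s=cv2.imread('pics/raw_s3.png').astype(int)
U={}
for n,im,b in(('top',t,(238,210,260,232)),('side',s,(358-110,203,272,226))):
    m=((im[:,:,2]>60)&(im[:,:,2]-im[:,:,0]>45)).astype(np.uint8);k=np.zeros_like(m);k[b[1]:b[3],b[0]:b[2]]=1
    c=max(cv2.findContours(m*k,0,1)[0],key=cv2.contourArea);print(n,cv2.boundingRect(c));M=cv2.moments(c);U[n]=(M['m10']/M['m00'],M['m01']/M['m00'])
    print(n,U[n],[plane(n,*U[n],z).round(4)[:2] for z in(.045,.05)])
print(tri(U['side'],U['top']))
m=(t.max(2)<45).astype(np.uint8);m[:, :225]=0;m[:180]=0;m[202:]=0;m[:,252:]=0
c=max(cv2.findContours(m,0,1)[0],key=cv2.contourArea);bx=cv2.boxPoints(cv2.minAreaRect(c))
P=np.array([plane('top',*p,.151)[:2] for p in bx]);print(P.mean(0),[np.degrees(np.arctan2(*(P[i+1]-P[i])[::-1])).round(1) for i in range(3)])
for a in(14.5,15,15.5,16): print(a,np.array([.5988,.0885])-.085*np.array([np.cos(np.radians(a)),np.sin(np.radians(a))]))
E
```

```text
top (243, 215, 12, 12)
top (248.77519379844958, 220.6918604651163) [array([0.5212, 0.0612]), array([0.5206, 0.0609])]
side (251, 207, 14, 15)
side (257.2252252252252, 213.9560810810811) [array([0.5168, 0.0615]), array([0.5141, 0.0578])]
(array([0.51984725, 0.06241132, 0.0424659 ]), np.float64(0.0038315018012295655))
[0.59461462 0.08077215] [np.float64(-45.2), np.float64(-136.3), np.float64(134.7)]
14.5 [0.51650745 0.0672177 ]
15 [0.5166963  0.06650038]
15.5 [0.51689141 0.06578474]
16 [0.51709276 0.06507082]
```

```bash
python3 -m jog '[[2.4,-6.1,0,0,0,0,0],[2.4,-6.1,0,0,0,0,0],[2.4,-6.1,0,0,0,0,0],[2.4,-6.1,0,0,0,0,0]]'
python3 g.py .4925 -.2745 .25 94.4
python3 v.py 4 320 190 70 70 285 225 100 100
```

```text
t: 6.85
tool_pos: [0.4905, -0.2783, 0.2511]
tool_rot: [0.107, -3.131, -0.008]
contact_force: [-0.2, -1.0, 0.1]
opening: 0.0852
cm [-0.22  0.37  0.11] rot [ 0.006 -0.009 -0.008] t 6.85 pos [ 0.4905 -0.2783  0.2511] yaw 93.9 F [-0.2 -1.   0.1] op 85.2 q [-0.65 -0.09  1.74 -0.    1.51 -2.29]
```

View pics/v4.png

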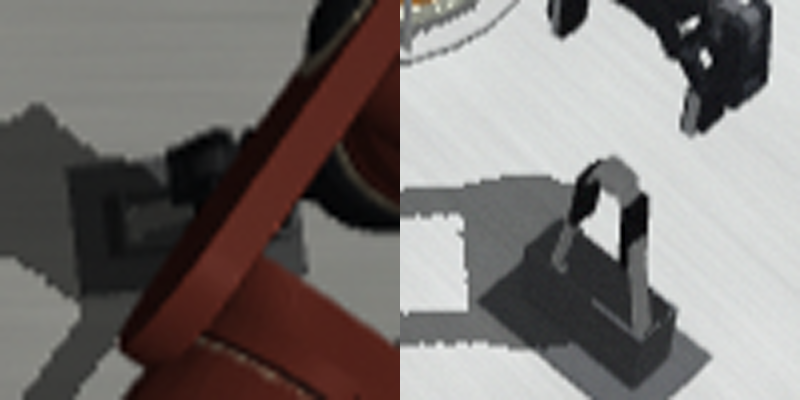

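The tongs stand in the caddy, bridge at side crop (612,175), with the open jaws above them. The clearance is fine, so I'll centre and descend.

```bash
python3 -m jog '[[-0.2,0.4,0,0,0,0,0],[-0.2,0.4,0,0,0,0,0],[-0.2,0.4,3,0,0,0,0],[-0.2,0.4,6,0,0,0,0],[-0.2,0.4,7,0,0,0,0],[-0.2,0.4,7,0,0,0,0]]' 20
python3 g.py .492 -.2735 .117 94.4
```

```text
t: 7.45
tool_pos: [0.4904, -0.2702, 0.1769]
tool_rot: [0.113, -3.124, -0.016]
contact_force: [0.0, -0.2, 0.3]
opening: 0.0856
cm [-0.22 -0.4   5.98] rot [ 0.011 -0.015 -0.004] t 7.45 pos [ 0.4904 -0.2702  0.1769] yaw 94.1 F [ 0.  -0.2  0.3] op 85.6 q [-0.64 -0.04  1.82 -0.    1.39 -2.28]
```

```bash
python3 -m jog '[[-0.2,-0.3,0,0.01,-0.015,0,0],[-0.2,-0.3,1,0.01,-0.015,0,0],[-0.2,-0.3,2.5,0.01,-0.015,0,0],[-0.2,-0.4,4,0.01,-0.015,0,0],[-0.2,-0.4,5,0.01,-0.015,0,0],[-0.2,-0.4,6,0.01,-0.015,0,0],[-0.2,-0.4,6,0.01,-0.015,0,0]]' 20
python3 g.py .492 -.2735 .117 94.4
python3 v.py 5 320 190 70 70 295 245 80 80
```

```text
t: 8.03
tool_pos: [0.4909, -0.2729, 0.115]
tool_rot: [0.114, -3.138, -0.004]
contact_force: [-0.1, -0.3, 0.2]
opening: 0.0853
cm [-0.1  -0.07 -0.21] rot [ 0.002 -0.002 -0.004] t 8.0333 pos [ 0.4909 -0.2729  0.115 ] yaw 94.1 F [-0.1 -0.3  0.2] op 85.3 q [-0.64  0.01  1.87  0.    1.26 -2.28]
```

View pics/v5.png

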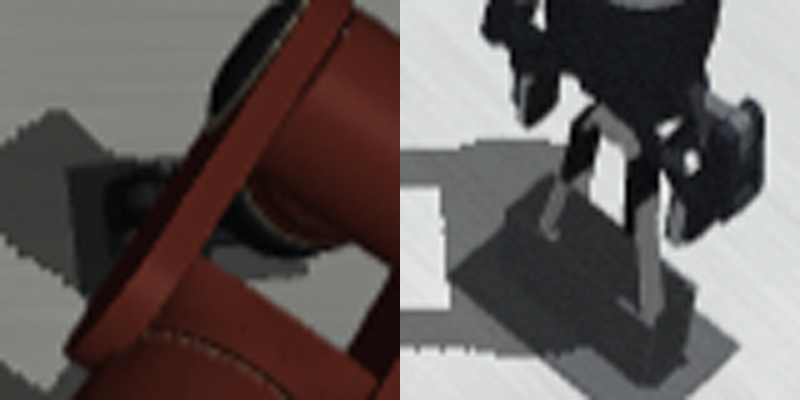

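The jaws straddle the two black scales, at side crop (580,140) and (640,190). Now I'll close in small steps.

```bash
python3 -m jog '[[-0.1,-0.1,-0.2,0,0,0,60],[-0.1,-0.1,-0.2,0,0,0,90],[-0.1,-0.1,-0.2,0,0,0,105],[-0.1,-0.1,-0.2,0,0,0,105],[-0.1,-0.1,-0.2,0,0,0,105]]' 20
python3 g.py .492 -.2735 .117 94.4
python3 -m jog '[[0,0,0,0,0,0,115],[0,0,0,0,0,0,118],[0,0,0,0,0,0,118],[0,0,0,0,0,0,118]]' 20
```

```text
t: 8.55
tool_pos: [0.4932, -0.2747, 0.1194]
tool_rot: [-0.114, 3.139, 0.0]
contact_force: [0.6, -0.4, 0.6]
opening: 0.0503
cm [0.11 0.12 0.24] rot [ 0.     0.001 -0.004] t 8.55 pos [ 0.4932 -0.2747  0.1194] yaw 94.1 F [ 0.6 -0.4  0.6] op 50.3 q [-0.64  0.01  1.86  0.    1.27 -2.28]
t: 8.88
tool_pos: [0.4932, -0.2748, 0.1196]
tool_rot: [-0.114, 3.138, -0.001]
contact_force: [0.5, 0.1, -0.5]
opening: 0.0461
```

```bash
python3 -m jog '[[0,0,0,0,0,0,124],[0,0,0,0,0,0,128],[0,0,0,0,0,0,131],[0,0,0,0,0,0,134],[0,0,0,0,0,0,136],[0,0,0,0,0,0,136],[0,0,0,0,0,0,136]]' 20
python3 g.py .493 -.2747 .117 94.4
python3 v.py 6 320 190 70 70 295 245 80 80
```

```text
t: 9.47
tool_pos: [0.4939, -0.2754, 0.1207]
tool_rot: [-0.114, 3.137, -0.003]
contact_force: [0.1, -0.9, 4.0]
opening: 0.04
cm [0.08 0.07 0.37] rot [-0.002  0.003 -0.004] t 9.4667 pos [ 0.4939 -0.2754  0.1207] yaw 94.1 F [ 0.1 -0.9  4. ] op 40.0 q [-0.64  0.01  1.86  0.    1.27 -2.28]
```

View pics/v6.png

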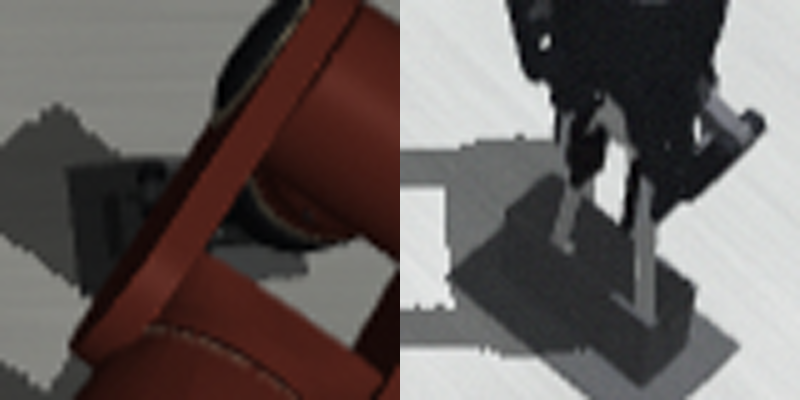

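The fingers hold both scales (opening 40.0 mm, about 3 mm squeeze). I'll lift.

```bash
python3 -m jog '[[0,0,-0.5,0,0,0,136],[0,0,-1.5,0,0,0,136],[0,0,-3,0,0,0,136],[0,0,-5,0,0,0,136],[0,0,-7,0,0,0,136],[0,0,-9.5,0,0,0,136],[0,0,-12,0,0,0,136],[0,0,-12.5,0,0,0,136]]' 20
python3 g.py .5175 .0655 .25 105.2
python3 v.py 7 320 190 70 70 275 205 100 100
```

```text
t: 10.23
tool_pos: [0.495, -0.2761, 0.2511]
tool_rot: [-0.114, 3.131, -0.01]
contact_force: [0.1, -0.5, 0.3]
opening: 0.0396
cm [-4.71 33.91 -0.07] rot [-0.007  0.008 -0.193] t 10.2333 pos [ 0.495  -0.2761  0.2511] yaw 94.2 F [ 0.1 -0.5  0.3] op 39.6 q [-0.64 -0.1   1.74  0.    1.49 -2.28]
```

View pics/v7.png

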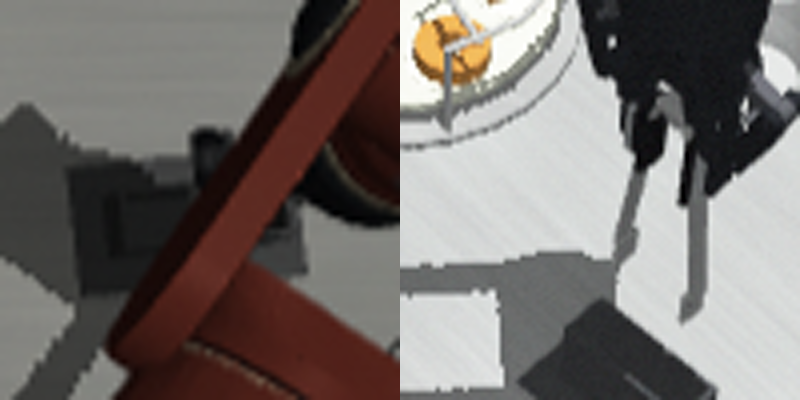

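```bash
python3 -m jog '[[-0.2,1,0,0,0,-0.02,136],[-0.5,3,0,0,0,-0.04,136],[-0.8,5.5,0,0,0,-0.06,136],[-1.1,8,0,0,0,-0.08,136],[-1.4,10.5,0,0,0,-0.1,136],[-1.8,13,0,0,0,-0.12,136],[-2.1,15.5,0,0,0,-0.14,136],[-2.4,18,0,0,0,-0.16,136]]' 20
python3 g.py .5175 .0655 .25 105.2
```

```text
t: 11.0
tool_pos: [0.5036, -0.0919, 0.2439]
tool_rot: [-0.367, 3.119, -0.002]
contact_force: [0.4, -0.7, -1.0]
opening: 0.0402
cm [-5.01 14.98 -0.63] rot [-0.002  0.001 -0.031] t 11.0 pos [ 0.5036 -0.0919  0.2439] yaw 103.4 F [ 0.4 -0.7 -1. ] op 40.2 q [-0.33 -0.23  1.87 -0.    1.5  -2.13]
```

```bash
python3 -m jog '[[-0.7,2,-0.2,0,0,-0.01,136],[-1.5,4.5,-0.4,0,0,-0.02,136],[-2.3,7,-0.6,0,0,-0.03,136],[-3.2,9.5,-0.6,0,0,-0.03,136],[-4.2,12.5,-0.6,0,0,-0.03,136],[-4.8,14.5,-0.6,0,0,-0.03,136],[-5,15,-0.6,0,0,-0.03,136],[-5,15,-0.6,0,0,-0.03,136]]' 20
python3 -m jog '[[0,0,0,0,0,0,136],[0,0,0,0,0,0,136],[0,0,0,0,0,0,136]]' 20
python3 g.py .5175 .0655 .20 105.2
```

```text
t: 11.67
tool_pos: [0.5161, 0.0673, 0.2473]
tool_rot: [0.419, -3.11, 0.001]
contact_force: [-0.1, -0.3, -0.6]
opening: 0.0397
t: 11.92
tool_pos: [0.5157, 0.0663, 0.2465]
tool_rot: [0.417, -3.109, 0.002]
contact_force: [-0.1, -0.8, -1.7]
opening: 0.0399
cm [-0.17 -0.12  4.65] rot [-0.    -0.005  0.001] t 11.9167 pos [0.5157 0.0663 0.2465] yaw 105.3 F [-0.1 -0.8 -1.7] op 39.9 q [-0.01 -0.2   1.84 -0.    1.51 -1.85]
```

```bash
python3 -m jog '[[-0.2,-0.1,0.5,0,0,0,136],[-0.2,-0.1,1.5,0,0,0,136],[-0.2,-0.1,2.5,0,0,0,136],[-0.2,-0.1,3.5,0,0,0,136],[-0.2,-0.1,4.3,0,0,0,136],[-0.2,-0.1,4.6,0,0,0,136],[-0.2,-0.1,4.6,0,0,0,136]]' 20
python3 g.py .5175 .0655 .152 105.2
python3 v.py 8 205 155 80 80 215 145 100 100
```

```text
t: 12.5
tool_pos: [0.5168, 0.0658, 0.1987]
tool_rot: [0.417, -3.106, 0.001]
contact_force: [0.0, 0.4, -0.7]
opening: 0.0399
cm [-0.09 -0.05  4.67] rot [ 0.    -0.007  0.001] t 12.5 pos [0.5168 0.0658 0.1987] yaw 105.3 F [ 0.   0.4 -0.7] op 39.9 q [-0.02 -0.17  1.89 -0.    1.42 -1.85]
```

View pics/v8.png

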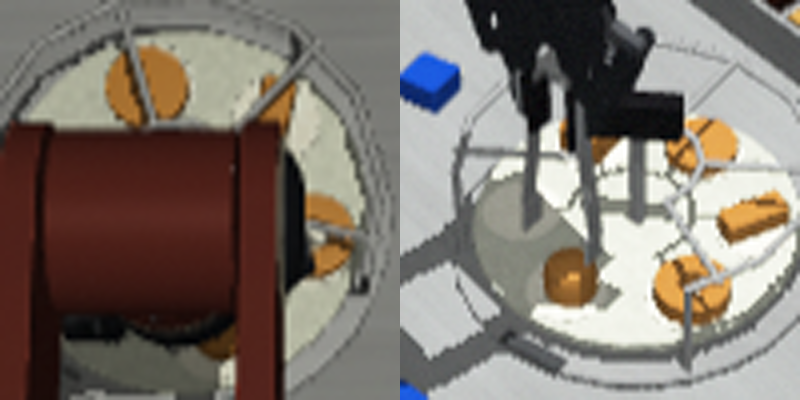

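The tongs straddle the bun from above: tips at side crop (530,225) and (592,262), bun at (570,277). I'll check this against the projection.

```bash
python3 - <<'E'
from h import *
s=cv2.imread('pics/raw_s8.png').astype(int)
m=((s[:,:,2]>60)&(s[:,:,2]-s[:,:,0]>45)).astype(np.uint8);k=np.zeros_like(m);k[203:226,246:272]=1
c=max(cv2.findContours(m*k,0,1)[0],key=cv2.contourArea);M=cv2.moments(c);print('bun px',M['m10']/M['m00'],M['m01']/M['m00'],cv2.boundingRect(c))
print('model bun',proj('side',[.5175,.0655,.047]),'est',proj('side',[.519,.0625,.047]))
y=np.array([np.cos(np.radians(105.3)),np.sin(np.radians(105.3)),0])
for d in(-.034,.034):
  p=proj('side',np.array([.5168,.0658,.081])+d*y);print('tip',p,(p-[215,145])*4+[400,0])
E
```

```text
bun px 256.83210784313724 214.2389705882353 (251, 207, 13, 15)
model bun [256.50833986 212.53612198] est [257.59664556 212.89001031]
tip [265.8826273  209.38138333] [603.5305092  257.52553332]
tip [245.97176532 199.11337954] [523.88706127 216.45351815]
```

The bun and tips show the same small offset, so they are aligned within about 2 mm. I'll go down.

```bash
python3 -m jog '[[-0.1,0,0.5,0,-0.007,0,136],[-0.1,0,1.3,0,-0.007,0,136],[-0.1,0,2.2,0,-0.007,0,136],[-0.1,0,3,0,-0.007,0,136],[-0.1,0,3.7,0,-0.007,0,136],[-0.1,0,4.2,0,-0.007,0,136],[-0.1,0,4.4,0,-0.007,0,136],[-0.1,0,4.4,0,-0.007,0,136]]' 20
python3 g.py .5175 .0655 .154 105.2
```

```text
t: 13.27
tool_pos: [0.5181, 0.0661, 0.1556]
tool_rot: [-0.418, 3.113, 0.0]
contact_force: [-0.1, -0.5, -0.4]
opening: 0.04
cm [ 0.07 -0.04  0.16] rot [0.    0.001 0.002] t 13.2667 pos [0.5181 0.0661 0.1556] yaw 105.3 F [-0.1 -0.5 -0.4] op 40.0 q [-0.02 -0.13  1.93  0.    1.34 -1.85]
```

```bash
python3 -m jog '[[0,0,0.1,0,0,0,138],[0,0,0.1,0,0,0,140],[0,0,0.1,0,0,0,142],[0,0,0.1,0,0,0,144],[0,0,0.1,0,0,0,146],[0,0,0.1,0,0,0,148],[0,0,0.1,0,0,0,150],[0,0,0.1,0,0,0,152]]' 20
python3 -m jog '[[0,0,0,0,0,0,154],[0,0,0,0,0,0,157],[0,0,0,0,0,0,160],[0,0,0,0,0,0,165],[0,0,0,0,0,0,165],[0,0,0,0,0,0,165]]' 20
python3 g.py .5175 .0655 .154 105.2
```

```text
t: 13.93
tool_pos: [0.5184, 0.066, 0.155]
tool_rot: [-0.418, 3.112, -0.0]
contact_force: [0.2, -0.1, 1.1]
opening: 0.0364
t: 14.43
tool_pos: [0.5184, 0.0661, 0.1549]
tool_rot: [-0.418, 3.112, 0.0]
contact_force: [-0.6, -0.3, -0.5]
opening: 0.0365
cm [ 0.1  -0.03  0.09] rot [-0.     0.002  0.002] t 14.4333 pos [0.5184 0.0661 0.1549] yaw 105.3 F [-0.6 -0.3 -0.5] op 36.5 q [-0.02 -0.13  1.93  0.    1.34 -1.85]
```

```bash
python3 -m jog '[[0,0,0,0,0,0,168],[0,0,0,0,0,0,168],[0,0,-0.3,0,0,0,168],[0,0,-0.8,0,0,0,168],[0,0,-1.5,0,0,0,168],[0,0,-2.5,0,0,0,168],[0,0,-3.5,0,0,0,168],[0,0,-4.5,0,0,0,168]]' 28
python3 g.py .5175 .0655 .315 105.2
python3 -m jog '[[0,0,-1.2,0,0,0,168],[0,0,-2.4,0,0,0,168],[0,0,-3.6,0,0,0,168],[0,0,-5,0,0,0,168],[0,0,-6.4,0,0,0,168],[0,0,-8,0,0,0,168],[0,0,-9.5,0,0,0,168],[0,0,-10.5,0,0,0,168]]' 28
python3 g.py .5175 .0655 .315 105.2
```

```text
t: 15.1
tool_pos: [0.5186, 0.066, 0.2016]
tool_rot: [-0.418, 3.111, -0.0]
contact_force: [0.1, 0.1, -1.1]
opening: 0.0361
cm [  0.09  -0.03 -11.34] rot [-0.     0.003  0.002] t 15.1 pos [0.5186 0.066  0.2016] yaw 105.3 F [ 0.1  0.1 -1.1] op 36.1 q [-0.02 -0.17  1.89  0.    1.42 -1.85]
t: 15.77
tool_pos: [0.5188, 0.066, 0.3094]
tool_rot: [-0.417, 3.108, -0.001]
contact_force: [-0.7, 0.0, -1.1]
opening: 0.0362
cm [ 0.14 -0.02 -0.56] rot [-0.001  0.005  0.002] t 15.7667 pos [0.5188 0.066  0.3094] yaw 105.3 F [-0.7  0.  -1.1] op 36.2 q [-0.02 -0.23  1.76  0.    1.6  -1.85]
```

```bash
python3 -m jog '[[0,0,-0.3,0,0,0,168],[0,0,-0.5,0,0,0,168],[0,0,-0.5,0,0,0,168],[0,0,-0.5,0,0,0,168],[0,0,-0.5,0,0,0,168],[0,0,-0.5,0,0,0,168],[0,0,-0.5,0,0,0,168],[0,0,-0.5,0,0,0,168]]' 28
python3 -m jog '[[0,0,0,0,0,0,168],[0,0,0,0,0,0,168],[0,0,0,0,0,0,168],[0,0,0,0,0,0,168],[0,0,0,0,0,0,168],[0,0,0,0,0,0,168],[0,0,0,0,0,0,168],[0,0,0,0,0,0,168]]' 28
python3 v.py 9 195 145 100 100 200 80 140 170
```

```text
t: 16.43
tool_pos: [0.5186, 0.066, 0.3139]
tool_rot: [-0.417, 3.109, -0.001]
contact_force: [-0.6, -0.3, -0.9]
opening: 0.0361
t: 17.1
tool_pos: [0.5186, 0.066, 0.314]
tool_rot: [-0.417, 3.109, -0.001]
contact_force: [0.6, -0.0, -1.4]
opening: 0.0361
```

View pics/v9.png

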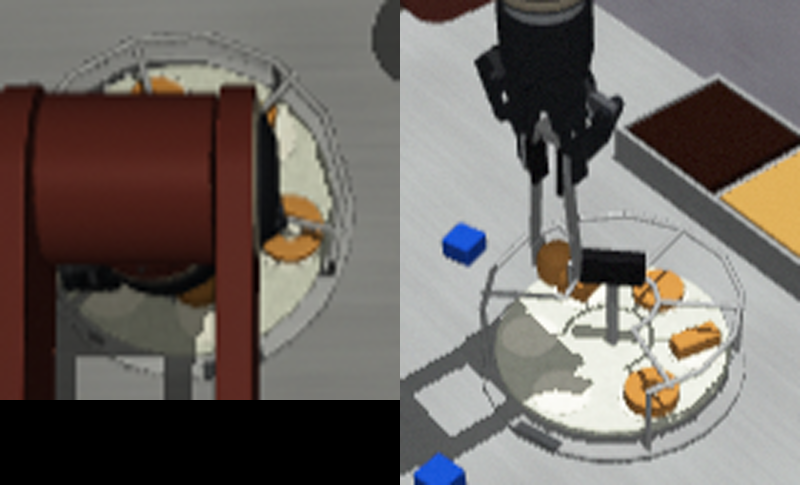

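The bun hangs between the tong tips, at side crop (555,262). The front place is empty, and the carousel and the other pastries are in place. I'll hand in.

```bash
python3 -c "from station import finish_job;print(finish_job())"
```

```text
the job is handed in; nothing more can be done
None
```

I turned the carousel one click clockwise, took the tongs from the caddy, closed them on the domed bun and lifted it. I handed the job in at about 17 s with the bun still held up.

**Last checks:**
- **Bun:** the tongs were steady on it, with the gripper opening at 36.1 mm against about 36 expected. Its underside is about 96 mm above the guard, worked out from the arm's 159 mm rise.
- **Forces:** wrist force readings at the end were under 2 N.
- **Carousel:** the knob had turned 59.6° before the tongs came in. In the last picture the front place is empty and the other pastries I could see are on their places.

**Disagreements and gaps:** camera positions differed from the arm's readings by 2–4 mm near the carousel, so I set the bun's position from the knob grasp instead. The arm hid much of the top view at the end, so the final check rests on the side view. I did not re-measure the carousel angle after the lift.

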